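# Clamp the thickness standard in the bench micrometer with the ratchet

### The arm

A 6-joint arm with a two-finger parallel gripper is mounted at the origin on a cart in front of the work surface, level with it; the furniture and walls round the work are solid. World frame = base frame: x ahead of the robot, y to its left, z up, the work surface at z = 0. Lengths are in mm, angles in degrees, forces in N, time in s.
With the tool pointing down it reaches from about 300 to 875 mm from the base axis. Payload 6.4 kg.
Tool frame: the origin (TCP) lies at the very end of the fingers, on their centre line; the grasp point (between the pads) lies 19 mm behind it; z points along the fingers, y is the line along which they close (so a half turn about z gives the same grasp; the last joint's range is limited). The gripper opens to 85 mm and grips with 20 to 120 N. Pads are 22 mm wide; open, the fingers measure 114 mm over their backs; the gripper's body (76 mm by 85 mm) begins 54 mm behind the grasp point. The pads swing forward as they close: fully open they stand 13 mm farther back than shut.
Start: joints at [-80.289, 10.359, 92.074, -0, 77.567, -11.82], TCP at [211.051, -534.882, 231.288] pointing down, gripper open.
Joint ranges: [-171.53, 171.53], [-51.25, 118.39], [17.06, 147.69], [-65.23, 245.23], [0, 150.52], [-178.68, 178.68]. Speed limits (degrees/s): [147.25, 147.25, 172.46, 180, 180, 180].

### API

Orientations are given as a 3x3 rotation matrix whose columns are the frame's x, y, z axes.
In Python, from bench import observe, viewer, finish_job gives the robot as it stands.
- The arm moves only by the shell command python3 -m crank 'ROWS'. ROWS is text: rows parted by semicolons, each of 7 numbers parted by spaces: the shift along the tool's x, y, z in m, then the turn, a rotation vector about the tool's x, y, z in rad, then the opening, from 0 (shut) to 1 (fully open). A call has 1 to 20 rows; each row shifts and turns the commanded pose from where the row before left it, along the tool's axes as they then stand; what a row does not reach is not made up. A row lasts 1/10 s, in which the tool goes at most 50 mm and 8.59 degrees, less where a joint would pass 70% of its speed; a pose out of reach is approached as far as the arm can. A call is refused whole if a number of a shift passes 0.05 or a number of a turn 0.15, either way. A call with a gripper value outside its range is refused whole. The fingers move at their own pace and stop on an object; the grip force is fixed at half the most. Time passes only in rows, so rows that do not move let the fingers close. It gives the time, the measured TCP pose, the force, the opening and the grip force at its end, in the units of the state.
- observe(): the state, without advancing time (a new reading comes with each control period).
- viewer.capture(name): name is "scene" or "top"; returns the picture (384x512x3 uint8, blue, green, red); there is no depth.
- viewer.get_calibration(name): a dict with "camera_matrix" (3x3 intrinsics, pixels), "distortion" ([k1, k2, p1, p2, k3] as OpenCV has them; the pictures are not rectified), "origin" and "rotation" of the camera in the world. Camera axes: x right, y up, looking along -z (the intrinsics and any distortion apply to the point x, -y, -z); pixel columns grow to the right and rows downward; lengths in mm; the calibration is good to about 2 mm. A picture is of the moment at which its call begins. get_calibration takes no time and is no camera call.
- finish_job(): hands the job in; it is judged then, once.
Trained networks look in the newest picture that a camera, given by its name, has taken for a name from the list of things; names that differ only in an ending like _2 or _b are one class to them, and where a whole thing is asked for, a point or a joint stands for the part that bears it (a point fixed in the world has none). Each returns a list of dicts, best first, with "conf" (0 to 1); they miss things now and then, are a little off and sometimes report something else, mostly with a low value. They report only what shows in the picture. A call takes as long as a camera call. They do not tell look-alikes from the thing itself.
- viewer.search_frame(camera, query): "extent" ([left, top, width, height] in pixels, round what is visible of it).
The state is a dict: "clock": time; "joint_positions": joint angles; "qd": joint speeds; "joint_efforts": joint torques, N m; "tool_pos": TCP position; "ee_rot": TCP orientation; "force": force on the tool from outside, world axes, zero at the start; "wrist_torque": the same for the moment, N m; "grip_width": finger opening in mm; "gripper_force": force on a finger pad.
Only numpy, scipy, OpenCV 4.12 (cv2) and the standard library are available. Lean on these libraries where they do the work, as an engineer would, in place of code of your own. Each camera call takes 0.05 s, during which the arm holds its last target. There are 200 camera calls.

### The job

Slide the thickness standard (steel tongue with an orange grip) along its guide under the micrometer's spindle until it is fully home against the end stop. Then turn the black ratchet knob at the top clockwise so that the ratchet slips only once the spindle has closed on the tongue, and then for a good eighth of a turn, going down with the knob without dragging it up or pressing it hard onto the tongue; let go and leave the standard clamped and the other things on the bench alone.

Things in the scene. Friction and masses are not known exactly. Their poses are not given: they have to be found in the camera images.
- gauge: Blue bench micrometer, fixed; origin on the bench below the vertical spindle axis, z up. Base x -35..61, y -52..118, 18 mm high; column x 32..58, y +-20; overhead arm's top at z = 84 mm. Steel stage (46 mm wide, y -28..112), top at z = 24 mm. Two rails 4 mm high, 21 mm apart (y -20..45), guide the tongue along the gauge's y; it goes in towards -y. Nothing else stands on the stage but the stop.
- end_stop (a point): Centre of the end stop's face that the tongue's tip must touch: 20 mm on the -y side of the spindle axis, 2.5 mm above the stage. The stop is a fixed dark steel block, 33 mm wide, 10 mm high.
- spindle: Vertical steel spindle, 8 mm diameter; moves up and down only. Origin at the centre of its flat lower face, 32 to 36 mm above the bench at the start (stage top 24, tongue top 29). It is driven by the graduated steel thimble (24 mm diameter, 18 mm tall) under the knob: it sinks 2.8 mm per rad that the thimble turns clockwise from above, against 0.03 N m of friction, and stays where left.
- ratchet (a joint): Slip of the knob relative to the thimble, rad; 0 at the start, grows clockwise from above. The knob takes the thimble along up to about 0.07 N m, then slips at that torque: with no up or down force from the hand, when the spindle presses with about 14 N (30 N is too much). Anticlockwise, the knob unscrews the thimble. Red lines on knob and thimble are in line at 0.
- knob_grip (a point): Point to grip, on the axis of the round black ribbed ratchet knob (20 mm diameter, 36 mm tall): 12 mm below its top, 26 mm above the thimble's wider top face; 140 to 144 mm above the bench at the start. The knob sinks 2.8 mm per rad with the thimble: a gripping hand must sink along, and stop when the spindle is on the tongue, as its up or down force acts on the spindle.
- standard: Thickness standard, loose, about 110 g: steel tongue 97 x 18 x 5 mm along its y axis with an orange plastic grip (24 along x, 30 along y, 26 mm tall) at its +y end. Origin under the middle of the tip end; grip from y = 95 to 125 mm. It lies flat on the stage, tip between the rails, drawn out 32 to 48 mm from home; home: tip end touches the end stop.
- standard_tip (a point): Centre of the tongue's tip end face, 2.5 mm above its underside.
- standard_grip (a point): Point inside the orange grip, 110 mm from the tip end, 14 mm above its underside, 38 mm above the bench; pinch the grip here across its 24 mm width (along x), or push its +y face.
- dropper_bottle: White dropper bottle, 43 mm diameter, 113 mm tall, loose bystander; origin under its centre.
- tape_roll: Roll of tape lying flat, 83 mm diameter, 19 mm tall, loose bystander; origin under its centre.
- timer: Digital bench timer, 40 x 78 x 59 mm, loose bystander; origin under its centre.
Mind the look-alikes: they are no part of the job. Of the things that look like the gauge, the larger one is meant.

How it is judged:
By the outcome, as a careful person would: the job done as asked, in the order asked, and still so for the second after the job is handed in, with the robot touching nothing.
It also fails if it takes over 72 s, if anything falls off the work surface, if the arm or the gripper's body presses on something with over 40 N, if the wrist force passes 120 N, or if a joint passes its speed limit or range.

## Working session

There is one attempt and no reset: what is moved stays moved. The work goes in short steps, Python scripts to look and compute and a shell command to move; the robot and the scene stay as the last step left them, time stands still between calls to the robot, and variables do not carry over. Pictures are saved under pics/ and viewed, at most 10 in all, crops included, and the job is handed in when it is done.

```bash
ls; mkdir -p pics; python3 - <<'E'
from bench import observe, viewer
import cv2, numpy as np
s=observe()
print({k:np.round(v,3).tolist() for k,v in s.items()})
for c in("scene","top"):
    im=viewer.capture(c); cv2.imwrite(f"pics/{c}0.png",im)
    k=viewer.get_calibration(c); print(c,{a:np.round(b,3).tolist() for a,b in k.items()})
    for q in("gauge","spindle","standard","ratchet","standard_grip","end_stop"):
        print(q,[(np.round(d["extent"]).tolist(),round(d["conf"],2)) for d in viewer.search_frame(c,q)])
a=cv2.imread("pics/scene0.png");b=cv2.imread("pics/top0.png")
E
```

```text
pics
{'clock': 0.0, 'joint_positions': [-80.289, 10.401, 92.131, 0.0, 77.567, -11.821], 'qd': [0.017, -0.032, 0.007, 0.015, 0.051, 0.134], 'joint_efforts': [-0.0, -44.487, -35.134, -0.0, 0.009, 0.0], 'tool_pos': [210.958, -534.328, 230.404], 'ee_rot': [[0.93, 0.367, -0.0], [0.367, -0.93, 0.002], [0.0, -0.002, -1.0]], 'force': [-0.244, -0.084, -0.208], 'wrist_torque': [0.039, 0.031, -0.034], 'gripper_force': 0.0, 'grip_width': 85.46}
scene {'camera_matrix': [[488.13, 0.0, 245.463], [0.0, 488.13, 191.23], [0.0, 0.0, 1.0]], 'distortion': [-0.099, 0.0, 0.0, 0.0, 0.0], 'origin': [-73.229, -1002.878, 1160.627], 'rotation': [[0.872, 0.325, -0.366], [-0.489, 0.589, -0.644], [0.007, 0.74, 0.672]]}
gauge [([214.0, 199.0, 31.0, 26.0], 0.76)]
spindle []
standard [([213.0, 191.0, 27.0, 24.0], 0.46)]
ratchet []
standard_grip [([213.0, 191.0, 25.0, 23.0], 0.75)]
end_stop [([211.0, 198.0, 33.0, 25.0], 0.8)]
top {'camera_matrix': [[495.799, 0.0, 252.22], [0.0, 495.799, 194.784], [0.0, 0.0, 1.0]], 'distortion': [0.002, 0.0, 0.0, 0.0, 0.0], 'origin': [262.151, -0.711, 1483.992], 'rotation': [[0.002, 0.987, -0.161], [-1.0, 0.0, -0.015], [-0.014, 0.161, 0.987]]}
gauge [([153.0, 210.0, 41.0, 25.0], 0.76), ([226.0, 183.0, 61.0, 41.0], 0.75)]
spindle [([263.0, 190.0, 11.0, 12.0], 0.58)]
standard [([219.0, 201.0, 39.0, 18.0], 0.7)]
ratchet [([263.0, 195.0, 9.0, 7.0], 0.62)]
standard_grip [([214.0, 204.0, 44.0, 12.0], 0.62)]
end_stop [([226.0, 184.0, 59.0, 41.0], 0.81), ([156.0, 210.0, 40.0, 26.0], 0.73)]
```

View pics/scene0.png

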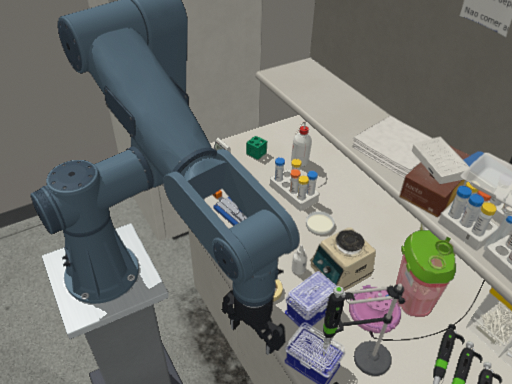

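View pics/top0.png

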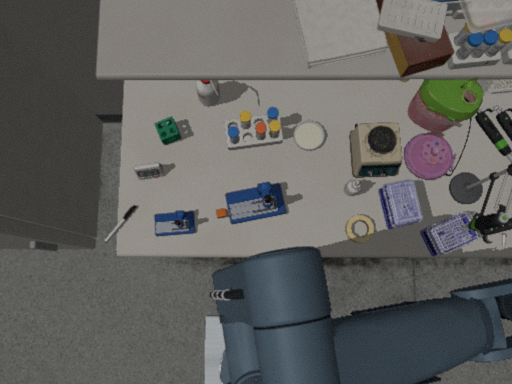

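The scene view has the gauge hidden behind the arm. The top view shows the large gauge at about (255,203), its orange grip at about (222,213), and the small look-alike at (175,223). Next I'll zoom in and segment.

```bash
cat > h.py <<'E'
import numpy as np, cv2
from bench import observe, viewer
def ray(c,uv):
    k=viewer.get_calibration(c); K=np.array(k["camera_matrix"]); D=np.array(k["distortion"])
    p=cv2.undistortPoints(np.array(uv,float).reshape(-1,1,2),K,D)[:,0]
    d=np.c_[p[:,0],-p[:,1],-np.ones(len(p))]@np.array(k["rotation"]).T
    return np.array(k["origin"]),d
def at(c,uv,z):
    o,d=ray(c,uv); return o+d*((z-o[2])/d[:,2])[:,None]
def proj(c,P):
    k=viewer.get_calibration(c); K=np.array(k["camera_matrix"]); D=np.array(k["distortion"])
    q=(np.atleast_2d(P)-k["origin"])@np.array(k["rotation"]); q=q*[1,-1,-1]
    return cv2.projectPoints(q,np.zeros(3),np.zeros(3),K,D)[0][:,0]
def crop(c,box,f,name,im=None):
    im=viewer.capture(c) if im is None else im
    x,y,w,h=box
    cv2.imwrite(f"pics/{name}.png",cv2.resize(im[y:y+h,x:x+w],None,fx=f,fy=f,interpolation=cv2.INTER_CUBIC)); return im
E
python3 - <<'E'
from h import *
im=crop("top",(205,170,95,65),8,"top1")
hsv=cv2.cvtColor(im,cv2.COLOR_BGR2HSV)
m=np.zeros(im.shape[:2],np.uint8); m[170:240,205:300]=1
b=cv2.inRange(hsv,(105,120,40),(130,255,255))*m
r=cv2.minAreaRect(cv2.findNonZero(b)); bx=cv2.boxPoints(r); print(r,bx.round(1).tolist()); print(at("top",bx,18).round(1).tolist())
o=cv2.inRange(hsv,(3,150,100),(20,255,255))*m
r=cv2.minAreaRect(cv2.findNonZero(o)); print(r,at("top",[r[0]],50).round(1),at("top",cv2.boxPoints(r),50).round(1).tolist())
E
```

```text
((254.8355712890625, 201.71884155273438), (33.27069091796875, 55.313812255859375), 78.11134338378906) [[224.3000030517578, 191.10000610351562], [278.5, 179.6999969482422], [285.29998779296875, 212.3000030517578], [231.1999969482422, 223.6999969482422]]
[[513.1, 104.7, 18.0], [547.9, -57.9, 18.0], [449.2, -77.7, 18.0], [415.0, 83.2, 18.0]]
((221.03846740722656, 212.6923065185547), (7.2562971115112305, 9.21745777130127), 78.69007110595703) [[443.9 111.4  50. ]] [[451.7, 126.7, 50.0], [457.0, 100.4, 50.0], [436.1, 96.0, 50.0], [430.8, 122.3, 50.0]]
```

View pics/top1.png

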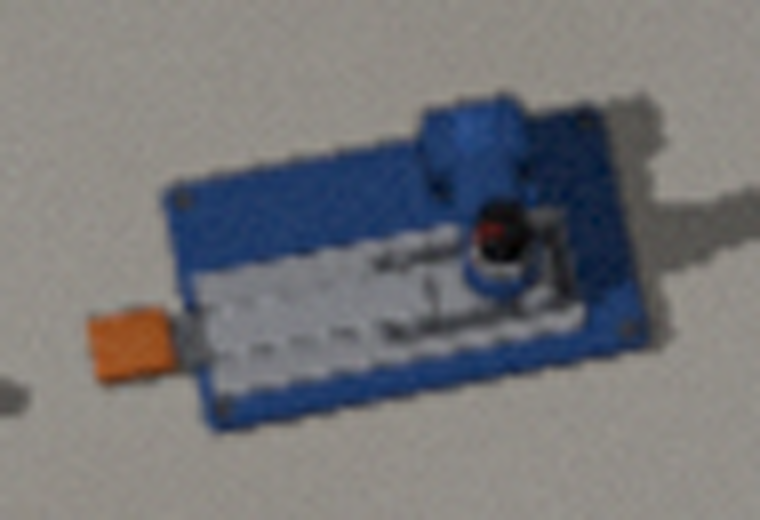

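The crop shows base corners at about (167,193), (600,105), (648,345) and (212,430), the orange grip at 90–172 × 308–383, and the knob at about (503,232). I'll fit the gauge pose rigidly.

```bash
cat >> h.py <<'E'
def unc(p,box=(205,170),f=8): return np.array(box)+(np.array(p,float)+.5)/f-.5
E
python3 - <<'E'
from h import *
from scipy.optimize import least_squares
uv=unc([[167,193],[600,105],[648,345],[212,430]])
G=np.array([[61,118],[61,-52],[-35,-52],[-35,118]],float)
W=lambda t,g,z:np.c_[t[0]+np.cos(t[2])*g[:,0]-np.sin(t[2])*g[:,1],t[1]+np.sin(t[2])*g[:,0]+np.cos(t[2])*g[:,1],np.full(len(g),z)]
f=lambda t:(proj("top",W(t,G,18))-uv).ravel()
r=least_squares(f,[480,-10,.2]);t=r.x
print(t,np.degrees(t[2]),r.fun.round(2))
tocrop=lambda p:((p-[205,170]+.5)*8-.5).round(0).tolist()
for z in(154,118,100):print("axis",z,tocrop(proj("top",W(t,np.zeros((1,2)),z))))
g=at("top",unc([[130,345]]),50)[0]; d=g[:2]-t[:2];c,s=np.cos(t[2]),np.sin(t[2])
print("grip top in gauge",c*d[0]+s*d[1],-s*d[0]+c*d[1],g)
print("stage",tocrop(proj("top",W(t,np.array([[23,112],[-23,112],[-23,-28.]]),24))))
print("home grip",W(t,np.array([[0,90.]]),38))
E
```

```text
[ 4.70916209e+02 -2.35156724e+01  1.97202375e-01] 11.29886380687999 [-0.92 -0.74  0.48 -0.66  1.01  0.43 -0.58  0.91]
axis 154 [[506.0, 228.0]]
axis 118 [[505.0, 244.0]]
axis 100 [[504.0, 251.0]]
grip top in gauge 0.05885074763989451 138.19381807410778 [443.89806059 112.01127873  50.        ]
stage [[193.0, 280.0], [216.0, 401.0], [587.0, 327.0]]
home grip [[453.28280611  64.73999659  38.        ]]
```

```bash
cat >> h.py <<'E'
T=np.array([470.9,-23.5]); YAW=np.radians(11.3)
def g2w(x,y,z): c,s=np.cos(YAW),np.sin(YAW); return np.array([T[0]+c*x-s*y,T[1]+s*x+c*y,z])
def delta(target,a=None):
    "mm shift in tool axes to target, and turn (rad, tool axes) to point down with x-axis at a deg"
    from scipy.spatial.transform import Rotation as Ro
    s=observe(); R=np.array(s["ee_rot"]); p=np.array(s["tool_pos"])
    print("t",s["clock"],"pos",p.round(1),"a",np.degrees(np.arctan2(R[1,0],R[0,0])).round(2),"J",np.round(s["joint_positions"],1),"F",np.round(s["force"],1),"w",round(s["grip_width"],1))
    print("shift mm",(R.T@(np.array(target)-p)).round(2))
    if a is not None:
        c,q=np.cos(np.radians(a)),np.sin(np.radians(a)); Rt=np.array([[c,q,0],[q,-c,0],[0,0,-1.]])
        print("turn",Ro.from_matrix(R.T@Rt).as_rotvec().round(4))
E
python3 -m crank '0.029 -0.0354 0 0 0 0 0;0.029 -0.0354 0 0 0 0 0;0.029 -0.0354 0 0 0 0 0;0.029 -0.0354 0 0 0 0 0;0.029 -0.0354 0 0 0 0 0;0.029 -0.0354 0 0 0 0 0;0.029 -0.0354 0 0 0 0 0;0.029 -0.0354 0 0 0 0 0;0.029 -0.0354 0 0 0 0 0;0.029 -0.0354 0 0 0 0 0;0.029 -0.0354 0 0 0 0 0;0.029 -0.0354 0 0 0 0 0;0.029 -0.0354 0 0 0 0 0;0.029 -0.0354 0 0 0 0 0;0.029 -0.0354 0 0 0 0 0;0.029 -0.0354 0 0 0 0 0'
python3 -m crank '0 0 0 0 0 -0.15 0;0 0 0 0 0 -0.15 0;0 0 0 0 0 -0.15 0;0 0 0 0 0 -0.15 0;0 0 0 0 0 -0.15 0;0 0 0 0 0 -0.15 0;0 0 0 0 0 -0.15 0;0 0 0 0 0 -0.15 0;0 0 0 0 0 -0.15 0;0 0 0 0 0 -0.04 0;0 0 0 0 0 0 0;0 0 0 0 0 0 0'
python3 - <<'E'
from h import *
delta(g2w(0,185,100),101.3)
im=viewer.capture("top"); crop("top",(140,160,150,110),5,"top2",im)
im=viewer.capture("scene"); cv2.imwrite("pics/s2.png",im)
for z in (18,100): print(proj("scene",[g2w(0,0,z)]))
E
```

```text
clock: 2.35
tool_pos: [435.1, 164.5, 231.6]
ee_rot: [[0.93, 0.368, 0.001], [0.368, -0.93, -0.0], [0.001, 0.0, -1.0]]
force: [1.0, -0.5, -0.2]
grip_width: -0.2
gripper_force: 0.0
clock: 3.55
tool_pos: [434.8, 162.3, 231.4]
ee_rot: [[-0.192, 0.981, 0.0], [0.981, 0.192, 0.0], [-0.0, 0.0, -1.0]]
force: [-0.2, -0.8, -0.5]
grip_width: -0.1
gripper_force: 0.0
t 3.55 pos [434.8 162.3 231.4] a 101.09 J [  5.8  -4.3 107.4  -0.   76.9  -5.3] F [-0.2 -0.8 -0.5] w -0.1
shift mm [ -4.25  -1.04 131.38]
turn [ 0.0002  0.     -0.0036]
[[241.82437354 219.63607859]]
[[241.86236068 201.44580641]]
```

View pics/s2.png

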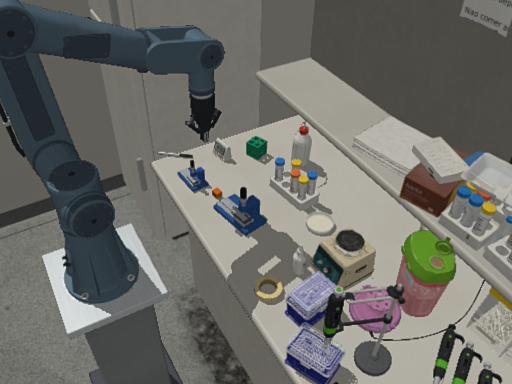

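The scene view now shows the gauge at about (240,210), with the knob at about (243,192) and the orange grip at (216,193). I'll zoom in to check the pose with the second camera.

```bash
python3 - <<'E'
from h import *
im=cv2.imread("pics/s2.png"); crop("scene",(200,175,75,62),9,"s2c",im)
tc=lambda P:((proj("scene",P)-[200,175]+.5)*9-.5).round(0).tolist()
print("base",tc([g2w(61,118,18),g2w(61,-52,18),g2w(-35,-52,18),g2w(-35,118,18)]))
print("axis",tc([g2w(0,0,154),g2w(0,0,118)]),"grip top",tc([g2w(x,y,50) for x,y in((-12,123),(12,123),(12,153),(-12,153))]))
E
```

```text
base [[303.0, 165.0], [601.0, 406.0], [400.0, 532.0], [106.0, 277.0]]
axis [[381.0, 128.0], [381.0, 204.0]] grip top [[143.0, 180.0], [193.0, 153.0], [144.0, 112.0], [94.0, 139.0]]
```

View pics/s2c.png

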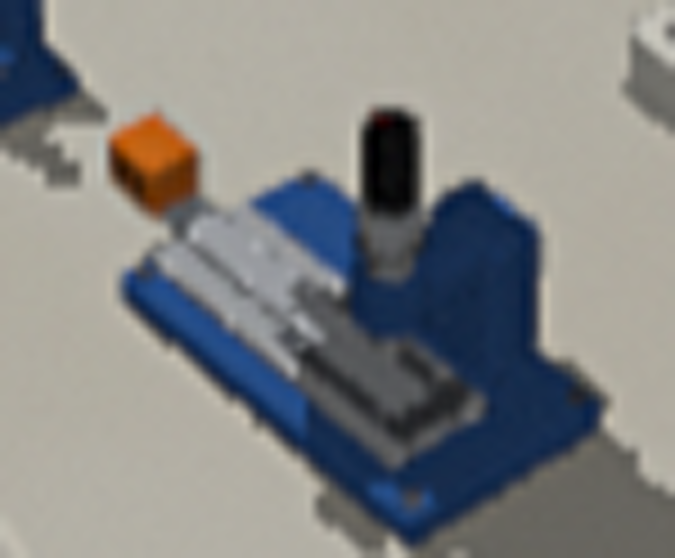

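Observed in the crop: corners (308,172), (605,405), (412,540), (120,280); knob top centre (392,118); grip top centre (155,143). I'll fit both cameras jointly.

```bash
python3 - <<'E'
from h import *
from scipy.optimize import least_squares
G=np.array([[61,118],[61,-52],[-35,-52],[-35,118],[0,0]],float)
ut=unc([[167,193],[600,105],[648,345],[212,430],[504,226]])
us=unc([[308,172],[605,405],[412,540],[120,280],[392,120]],(200,175),9)
def W(t):
    c,s=np.cos(t[2]),np.sin(t[2]); z=[18]*4+[154]
    return np.c_[t[0]+c*G[:,0]-s*G[:,1],t[1]+s*G[:,0]+c*G[:,1],z]
for nm,f in {"both":lambda t:np.r_[proj("top",W(t))-ut,proj("scene",W(t))-us].ravel(),"top":lambda t:(proj("top",W(t))-ut).ravel(),"scene":lambda t:(proj("scene",W(t))-us).ravel()}.items():
    r=least_squares(f,[470,-23,.2],loss="soft_l1"); print(nm,r.x[:2].round(1),np.degrees(r.x[2]).round(2),f(r.x).round(1))
print(at("scene",unc([[155,143]],(200,175),9),50))
print(at("top",unc([[130,345]]),50))
E
```

```text
both [472.4 -24.4] 11.55 [-0.7 -1.   0.7 -1.2  1.4 -0.1 -0.2  0.6  0.6 -0.3 -0.2 -0.7  0.1  0.1
 -0.7 -0.9 -1.1 -0.2 -0.7  0.9]
top [471.1 -23.3] 11.45 [-1.  -0.7  0.3 -0.8  0.9  0.3 -0.6  0.9  0.2  0.1]
scene [473.6 -26. ] 11.79 [ 0.2 -0.5  0.6  0.2 -0.  -0.7 -0.7  0.  -0.1  1.1]
[[448.35194878 111.20527391  50.        ]]
[[443.89806059 112.01127873  50.        ]]
```

```bash
sed -i 's/^T=.*/T=np.array([472.3,-24.5]); YAW=np.radians(11.5)/' h.py; python3 - <<'E'
from h import *
delta(g2w(1,180,31),101.5)
r=at("top",[[194,210],[194,235]],10);print(r)
E
```

```text
t 3.65 pos [434.8 162.3 231.4] a 101.12 J [  5.8  -4.3 107.4   0.   76.9  -5.4] F [1.3 0.1 0.2] w -0.2
shift mm [-10.52   0.52 200.37]
turn [ 0.0001 -0.     -0.0067]
[[457.04929124 195.85318413  10.        ]
 [381.97945506 194.24283923  10.        ]]
```

```bash
python3 -m crank '-0.0105 0.0005 0 0 0 -0.007 0;0 0 0.04 0 0 0 0;0 0 0.04 0 0 0 0;0 0 0.04 0 0 0 0;0 0 0.04 0 0 0 0;0 0 0.03 0 0 0 0;0 0 0.01 0 0 0 0;0 0 0 0 0 0 0'
python3 - <<'E'
from h import *
delta(g2w(1,164,31),101.5)
im=viewer.capture("scene"); crop("scene",(185,150,80,75),8,"s3",im)
E
```

```text
clock: 4.45
tool_pos: [436.3, 152.0, 30.3]
ee_rot: [[-0.2, 0.98, -0.003], [0.98, 0.2, -0.0], [0.0, -0.003, -1.0]]
force: [-0.0, 0.1, 0.5]
grip_width: 0.0
gripper_force: 0.0
t 4.45 pos [436.3 152.   30.3] a 101.55 J [  4.4  13.4 115.6   0.   51.1  -7.1] F [-0.   0.1  0.5] w 0.0
shift mm [-16.11   1.11  -0.74]
turn [-0.0031 -0.0004  0.0008]
```

View pics/s3.png

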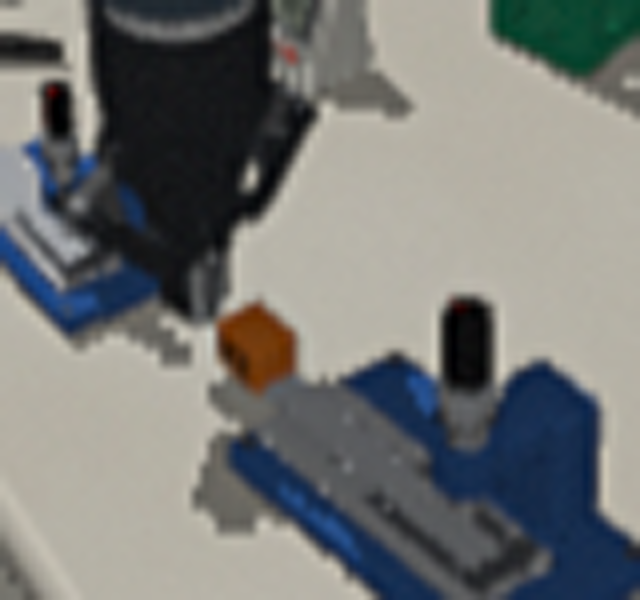

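The fingers stand right behind the orange grip (finger at about (205,290), grip at (255,345)). Now I'll push.

```bash
python3 -m crank '-0.004 0.0002 0 0 0 0 0;-0.004 0.0002 0 0 0 0 0;-0.004 0.0002 0 0 0 0 0;-0.003 0.0002 0 0 0 0 0;-0.003 0.0002 0 0 0 0 0;-0.003 0 0 0 0 0 0;-0.003 0 0 0 0 0 0;-0.003 0 0 0 0 0 0;-0.003 0 0 0 0 0 0;-0.003 0 0 0 0 0 0;-0.003 0 0 0 0 0 0;-0.003 0 0 0 0 0 0;-0.003 0 0 0 0 0 0;-0.003 0 0 0 0 0 0;-0.003 0 0 0 0 0 0;-0.003 0 0 0 0 0 0'
python3 -c "
from h import *
delta(g2w(1,116,31),101.5)"
python3 -m crank '-0.002 0 0 0 0 0 0;-0.002 0 0 0 0 0 0;-0.002 0 0 0 0 0 0'
python3 -c "
from h import *
delta(g2w(1,116,31),101.5)"
```

```text
clock: 6.1
tool_pos: [448.5, 102.0, 31.2]
ee_rot: [[-0.201, 0.98, -0.0], [0.98, 0.201, -0.0], [-0.0, -0.0, -1.0]]
force: [0.3, 0.1, -0.7]
grip_width: 0.2
gripper_force: 0.3
t 6.1 pos [448.5 102.   31.2] a 101.58 J [ -2.   13.  116.   -0.   51.  -13.6] F [ 0.3  0.1 -0.7] w 0.2
shift mm [-12.74  -0.97   0.25]
turn [-0.0001  0.      0.0013]
clock: 6.4
tool_pos: [449.7, 96.3, 31.2]
ee_rot: [[-0.201, 0.98, -0.0], [0.98, 0.201, -0.0], [0.0, -0.0, -1.0]]
force: [-0.3, 0.9, 0.3]
grip_width: 0.3
gripper_force: 0.2
t 6.4 pos [449.7  96.3  31.2] a 101.58 J [ -2.8  13.  116.   -0.   51.  -14.3] F [-0.3  0.9  0.3] w 0.3
shift mm [-6.85 -0.96  0.24]
turn [-0.0001 -0.      0.0013]
```

```bash
for i in 1; do python3 -m crank '-0.0015 -0.0003 0 0 0 0 0;-0.0015 -0.0003 0 0 0 0 0' | grep -E "pos|force"; python3 -m crank '-0.0015 0 0 0 0 0 0' | grep -E "pos|force";python3 -m crank '-0.0015 0 0 0 0 0 0' | grep -E "pos|force"; done
```

```text
tool_pos: [449.8, 93.3, 31.3]
force: [0.1, 0.1, -0.2]
gripper_force: 0.2
tool_pos: [450.0, 91.9, 31.3]
force: [0.1, 4.1, 0.0]
gripper_force: 2.4
tool_pos: [450.0, 91.7, 31.3]
force: [-1.8, 14.2, 3.7]
gripper_force: 7.1
```

```bash
python3 -m crank '-0.0012 0 0 0 0 0 0;0 0 0 0 0 0 0' | grep -E "pos|force"; python3 - <<'E'
from h import *
im=viewer.capture("scene"); crop("scene",(200,165,75,70),8,"s4",im)
t=viewer.capture("top"); cv2.imwrite("pics/t4.png",t)
E
```

```text
tool_pos: [449.9, 91.7, 31.3]
force: [-2.1, 14.8, 2.9]
gripper_force: 7.3
```

View pics/s4.png

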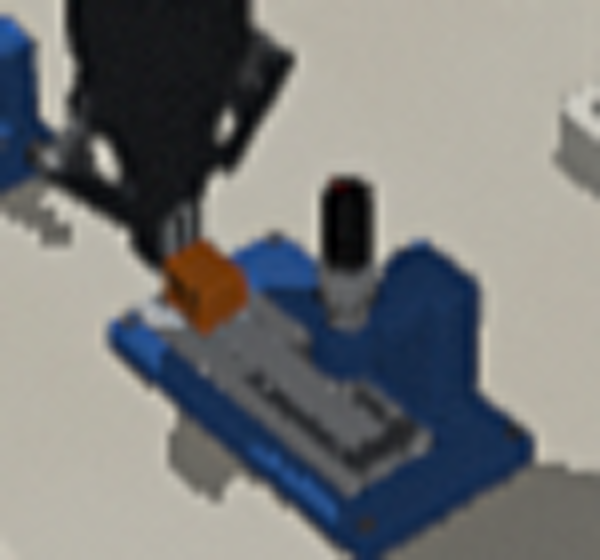

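The grip top is centred at about (207,262), over the end of the stage. I'll compare that with the predicted home position and push a bit more.

```bash
python3 - <<'E'
from h import *
for y in (86,90,94,98): print(y,((proj("scene",[g2w(0,y,50)])-[200,165]+.5)*8-.5).round(0))
# shift of the grip since the first picture, scene
print(at("scene",unc([[207,262]],(200,165),8),50)-at("scene",unc([[155,143]],(200,175),9),50))
E
python3 -m crank '-0.0015 0 0 0 0 0 0;0 0 0 0 0 0 0' | grep -E "pos|force";python3 -m crank '-0.0015 0 0 0 0 0 0;0 0 0 0 0 0 0' | grep -E "pos|force"
```

```text
86 [[208. 274.]]
90 [[202. 269.]]
94 [[196. 264.]]
98 [[190. 259.]]
[[  9.90298159 -44.48930706   0.        ]]
tool_pos: [449.8, 91.6, 31.3]
force: [-2.1, 21.7, 5.9]
gripper_force: 10.9
tool_pos: [449.6, 91.4, 31.3]
force: [-3.5, 28.7, 7.1]
gripper_force: 14.7
```

```bash
python3 -m crank '0.002 0 0 0 0 0 0;0.002 0 0 0 0 0 0;0.003 0 0 0 0 0 0;0.01 0 0 0 0 0 0;0.01 0 0 0 0 0 0;0 0 -0.04 0 0 0 0;0 0 -0.05 0 0 0 0;0 0 -0.05 0 0 0 0;0 0 -0.05 0 0 0 0;0 0 0 0 0 0 0.6;0 0 0 0 0 0 0.6' 
python3 - <<'E'
from h import *
delta(g2w(0,0,220),None)
im=viewer.capture("scene"); crop("scene",(200,165,75,70),8,"s5",im)
hsv=cv2.cvtColor(im,cv2.COLOR_BGR2HSV); m=cv2.inRange(hsv,(3,150,60),(20,255,255)); m[:170]=0;m[240:]=0;m[:,:200]=0;m[:,270:]=0
b=cv2.imread("pics/s4.png")
print(cv2.minAreaRect(cv2.findNonZero(m)))
E
```

```text
clock: 8.6
tool_pos: [446.5, 113.2, 222.7]
ee_rot: [[-0.201, 0.98, 0.004], [0.98, 0.201, -0.0], [-0.001, 0.003, -1.0]]
force: [-0.4, 0.2, -0.7]
grip_width: 28.0
gripper_force: 0.0
t 8.6 pos [446.5 113.2 222.7] a 101.59 J [ -0.6  -4.4 108.6  -0.   75.6 -12.2] F [-0.4  0.2 -0.7] w 28.0
shift mm [-140.02   -2.43    2.78]
((225.30001831054688, 200.1000213623047), (9.391485214233398, 8.497057914733887), 63.43495178222656)
```

View pics/s5.png

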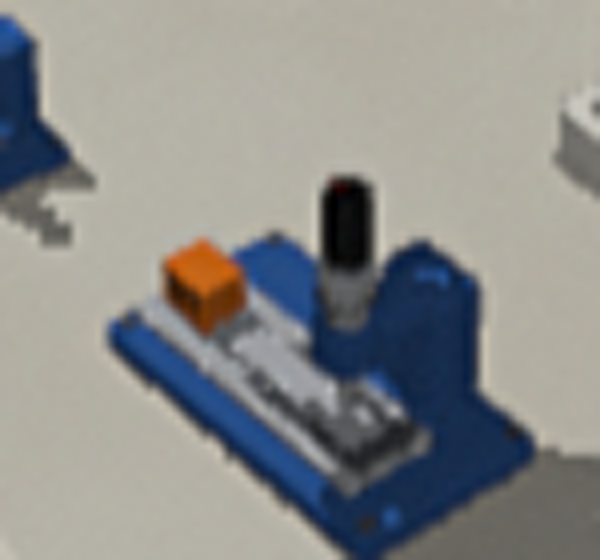

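The standard stayed put: the grip is at (205,285) and the tongue lies between the rails up to the stop. Next I'll go over the knob, turning to a≈205°.

```bash
python3 -m crank '-0.047 -0.0008 0 0 0 0 0.6;-0.047 -0.0008 0 0 0 0 0.6;-0.046 -0.0008 0 0 0 0 0.6;0 0 0 0 0 -0.15 0.6;0 0 0 0 0 -0.15 0.6;0 0 0 0 0 -0.15 0.6;0 0 0 0 0 -0.15 0.6;0 0 0 0 0 -0.15 0.6;0 0 0 0 0 -0.15 0.6;0 0 0 0 0 -0.15 0.6;0 0 0 0 0 -0.15 0.6;0 0 0 0 0 -0.15 0.6;0 0 0 0 0 -0.15 0.6;0 0 0 0 0 -0.15 0.6;0 0 0 0 0 -0.15 0.6;0 0 0 0 0 0 0.6;0 0 0 0 0 0 0.6' 
python3 - <<'E'
from h import *
delta(g2w(0,0,180),205)
E
```

```text
clock: 10.35
tool_pos: [470.6, -24.5, 219.7]
ee_rot: [[-0.91, -0.414, -0.003], [-0.414, 0.91, 0.001], [0.002, 0.002, -1.0]]
force: [0.4, -0.3, 0.0]
grip_width: 51.0
gripper_force: 0.0
t 10.35 pos [470.6 -24.5 219.7] a -155.53 J [ -17.5   -2.5  107.1   -0.    75.6 -131.9] F [ 0.4 -0.3  0. ] w 51.0
shift mm [-1.61 -0.75 39.67]
turn [ 0.0021 -0.0023 -0.0092]
```

```bash
python3 -m crank '-0.0016 -0.0007 0.02 0.002 -0.002 0 0.6;0 0 0.02 0 0 0 0.6;0 0 0.02 0 0 0 0.6;0 0 0.01 0 0 0 0.6;0 0 0.01 0 0 0 0.6;0 0 0.01 0 0 0 0.6;0 0 0.004 0 0 0 0.6;0 0 0 0 0 0 0.6;0 0 0 0 0 0 0.6' 
python3 - <<'E'
from h import *
delta(g2w(0,0,125),205)
im=viewer.capture("scene"); crop("scene",(200,155,75,70),8,"s6",im)
E
```

```text
clock: 11.25
tool_pos: [473.8, -25.0, 127.7]
ee_rot: [[-0.909, -0.418, 0.003], [-0.418, 0.909, -0.001], [-0.003, -0.003, -1.0]]
force: [0.2, -0.1, 0.5]
grip_width: 51.0
gripper_force: 0.0
t 11.25 pos [473.8 -25.  127.7] a -155.3 J [ -17.4    4.5  111.7   -0.    63.6 -132.1] F [ 0.2 -0.1  0.5] w 51.0
shift mm [1.19 1.11 2.74]
turn [-0.0025  0.0026 -0.0053]
```

View pics/s6.png

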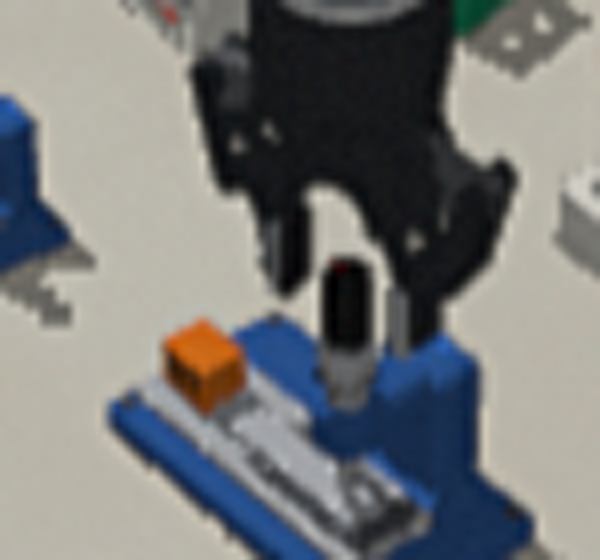

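The fingers straddle the knob (left tip (288,290), right tip (400,350), knob axis x≈347). Lowering slightly, then closing.

```bash
python3 -m crank '0.001 0.001 0.002 -0.0025 0.0026 -0.005 0.6;0 0 0 0 0 0 0.4;0 0 0 0 0 0 0.3;0 0 0 0 0 0 0.3' >/dev/null; python3 -m crank '0 0 0 0 0 0 0;0 0 0 0 0 0 0;0 0 0 0 0 0 0;0 0 0 0 0 0 0;0 0 0 0 0 0 0' 
python3 - <<'E'
from h import *
delta(g2w(0,0,125),205)
s=observe();R=np.array(s["ee_rot"]);print("tool F",(R.T@s["force"]).round(2),"tool M",(R.T@s["wrist_torque"]).round(3))
E
```

```text
clock: 12.2
tool_pos: [471.8, -23.4, 125.7]
ee_rot: [[-0.906, -0.423, -0.002], [-0.423, 0.906, 0.002], [0.001, 0.003, -1.0]]
force: [-3.9, 4.6, 6.8]
grip_width: 18.1
gripper_force: 58.5
t 12.2 pos [471.8 -23.4 125.7] a -155.0 J [-1.730e+01  4.600e+00  1.118e+02  1.000e-01  6.370e+01 -1.324e+02] F [-3.9  4.6  6.8] w 18.1
shift mm [-0.01 -1.26  0.68]
turn [ 0.0026 -0.0006 -0.0001]
tool F [ 1.59  5.85 -6.82] tool M [-0.899  0.169  0.056]
```

```bash
cat >> h.py <<'E'
def st():
    F=[];M=[]
    for i in range(2):
        s=observe();R=np.array(s["ee_rot"]);F.append(R.T@s["force"]);M.append(R.T@s["wrist_torque"])
        if i==0: viewer.capture("scene")
    print("t",round(s["clock"],2),"z",round(s["tool_pos"][2],2),"xy",np.round(s["tool_pos"][:2],1),"a",np.degrees(np.arctan2(R[1,0],R[0,0])).round(2),"toolF",np.mean(F,0).round(2),"Mz",np.mean(M,0)[2].round(3),"tilt",np.round(R[:,2],4)[:2],"w",round(s["grip_width"],1),"J6",round(s["joint_positions"][5],1))
E
python3 -m crank '0.0003 0.001 -0.0007 0 0 0 0;0 0 0 0 0 0 0;0 0 0 0 0 0 0' >/dev/null; python3 -c "
from h import *
st()"
python3 -m crank '0 0 0.00028 0 0 0.1 0;0 0 0.00028 0 0 0.1 0;0 0 0 0 0 0 0' >/dev/null; python3 -c "
from h import *
st()"
```

```text
t 12.55 z 125.86 xy [471.4 -23.3] a -155.01 toolF [-2.51  3.24  1.11] Mz -0.048 tilt [-0.0008  0.0009] w 18.3 J6 -132.3
t 12.9 z 125.3 xy [471.3 -22.8] a -166.51 toolF [-1.18  5.97  0.1 ] Mz 0.009 tilt [-0.0012  0.0018] w 18.0 J6 -120.8
```

```bash
python3 -m crank '0 0.0006 0.00028 0 0 0.1 0;0 0.0004 0.00028 0 0 0.1 0;0 0 0.00028 0 0 0.1 0;0 0 0 0 0 0 0' >/dev/null; python3 -c "
from h import *
st()"
python3 -m crank '0 0 0.00028 0 0 0.1 0;0 0 0.00028 0 0 0.1 0;0 0 0.00028 0 0 0.1 0;0 0 0 0 0 0 0' >/dev/null; python3 -c "
from h import *
st()"
```

```text
t 13.35 z 124.46 xy [471.1 -21.9] a 176.29 toolF [-0.29  5.89 -0.09] Mz -0.015 tilt [-0.0011  0.0017] w 18.2 J6 -103.5
t 13.8 z 123.62 xy [471.3 -21.2] a 159.1 toolF [1.77 8.08 0.23] Mz 0.017 tilt [-0.0007  0.003 ] w 18.2 J6 -86.3
```

```bash
python3 -m crank '0.0003 0.0008 0 0 0 0 0;0.0002 0.0007 0 0 0 0 0;0 0 0 0 0 0 0' >/dev/null; python3 -c "
from h import *
st()"
python3 -m crank '0 0 0.00028 0 0 0.1 0;0 0 0 0 0 0 0' >/dev/null; python3 -c "
from h import *
st()"
python3 -m crank '0 0 0.00028 0 0 0.1 0;0 0 0 0 0 0 0' >/dev/null; python3 -c "
from h import *
st()"
```

```text
t 14.15 z 123.61 xy [471.2 -20.9] a 159.15 toolF [0.41 3.5  1.49] Mz 0.014 tilt [-0.001   0.0006] w 18.0 J6 -86.2
t 14.4 z 123.35 xy [471.3 -20.7] a 153.38 toolF [0.99 5.4  1.42] Mz 0.059 tilt [-0.0007  0.0011] w 17.8 J6 -80.4
t 14.65 z 123.08 xy [471.5 -20.5] a 147.64 toolF [1.78 6.37 2.08] Mz 0.015 tilt [-0.0004  0.0015] w 18.5 J6 -74.7
```

```bash
cat > s.sh <<'E'
python3 -c "
from h import *
st()"
E
python3 -m crank '0 0.001 0.00035 0 0 0.1 0;0 0 0 0 0 0 0' >/dev/null; sh s.sh
python3 -m crank '0 0.0003 0.00033 0 0 0.1 0;0 0 0 0 0 0 0' >/dev/null; sh s.sh
python3 -m crank '0 0.0003 0.0003 0 0 0.1 0;0 0 0 0 0 0 0' >/dev/null; sh s.sh
```

```text
t 14.9 z 122.79 xy [471.7 -20.1] a 142.07 toolF [2.07 3.35 0.72] Mz 0.025 tilt [-0.0011  0.0005] w 17.9 J6 -69.0
t 15.15 z 122.52 xy [471.9 -19.9] a 136.43 toolF [3.59 3.31 0.21] Mz 0.026 tilt [-0.001   0.0005] w 18.1 J6 -63.3
t 15.4 z 122.34 xy [472.2 -19.7] a 130.75 toolF [ 4.44  2.82 -1.4 ] Mz 0.028 tilt [-0.0009  0.0003] w 18.1 J6 -57.6
```

```bash
python3 -m crank '0.0003 0.0003 0.00028 0 0 0.1 0;0 0 0 0 0 0 0' >/dev/null; sh s.sh
```

```text
t 15.65 z 122.28 xy [472.4 -19.5] a 125.05 toolF [ 4.25  1.27 -4.56] Mz -0.01 tilt [-0.0004 -0.0001] w 18.3 J6 -51.8
```

Contact: the knob stopped sinking after about 1.27 rad and Fz rose. I'll ease z and turn on without sinking.

```bash
python3 -m crank '0.0005 0.0002 -0.0004 0 0 0 0;0 0 0 0 0 0 0' >/dev/null; sh s.sh
python3 -m crank '0 0.0003 0 0 0 0.1 0;0 0.0003 0 0 0 0.1 0;0 0 0 0 0 0 0' >/dev/null; sh s.sh
```

```text
t 15.9 z 122.35 xy [472.3 -19.2] a 124.88 toolF [0.4  0.55 0.17] Mz -0.06 tilt [-0.0003 -0.0006] w 17.9 J6 -51.6
t 16.25 z 122.35 xy [472.8 -18.8] a 113.48 toolF [-0.01  0.34 -0.16] Mz 0.009 tilt [-0.0005 -0.0004] w 18.1 J6 -40.1
```

```bash
python3 -m crank '0 0.0003 0 0 0 0.1 0;0 0.0003 0 0 0 0.1 0;0 0.0003 0 0 0 0.1 0;0 0 0 0 0 0 0' >/dev/null; sh s.sh
```

```text
t 16.7 z 122.36 xy [473.6 -18.6] a 96.37 toolF [-0.48  0.74 -0.66] Mz -0.021 tilt [-0.0005 -0.0003] w 18.1 J6 -23.0
```

```bash
python3 -m crank '0 0.0003 0 0 0 0.1 0;0 0.0003 0 0 0 0.1 0;0 0.0003 0 0 0 0.1 0;0 0 0 0 0 0 0' >/dev/null; sh s.sh
python3 -m crank '0 0.0003 0 0 0 0.1 0;0 0.0003 0 0 0 0.1 0;0 0.0003 0 0 0 0.1 0;0 0 0 0 0 0 0' >/dev/null; sh s.sh
```

```text
t 17.15 z 122.39 xy [474.6 -18.5] a 79.23 toolF [-0.25  0.51  0.13] Mz 0.003 tilt [-0.0004 -0.0003] w 18.2 J6 -5.8
t 17.6 z 122.38 xy [475.4 -18.7] a 62.06 toolF [-0.97  1.77  0.25] Mz -0.009 tilt [-0.0005 -0.0002] w 17.9 J6 11.4
```

```bash
python3 -m crank '0 0 0 0 0 0 0.25;0 0 0 0 0 0 0.4;0 0 0 0 0 0 0.6;0 0 0 0 0 0 0.6;0 0 0 0 0 0 0.6' ; python3 -m crank '0 0 -0.02 0 0 0 0.6;0 0 -0.04 0 0 0 0.6;0 0 -0.05 0 0 0 0.6;0 0 -0.05 0 0 0 0.6;0 0 -0.03 0 0 0 0.6;0 0 0 0 0 0 0.6'
python3 - <<'E'
from h import *
im=viewer.capture("scene"); crop("scene",(200,165,75,70),8,"s7",im)
E
```

```text
clock: 18.1
tool_pos: [475.2, -18.4, 122.3]
ee_rot: [[0.473, 0.881, -0.001], [0.881, -0.473, 0.0], [-0.0, -0.001, -1.0]]
force: [-1.0, 0.3, 0.1]
grip_width: 51.3
gripper_force: 0.0
clock: 18.7
tool_pos: [477.8, -19.1, 318.0]
ee_rot: [[0.473, 0.881, 0.009], [0.881, -0.473, -0.003], [0.002, 0.009, -1.0]]
force: [0.0, 0.2, 0.0]
grip_width: 51.0
gripper_force: 0.0
```

View pics/s7.png

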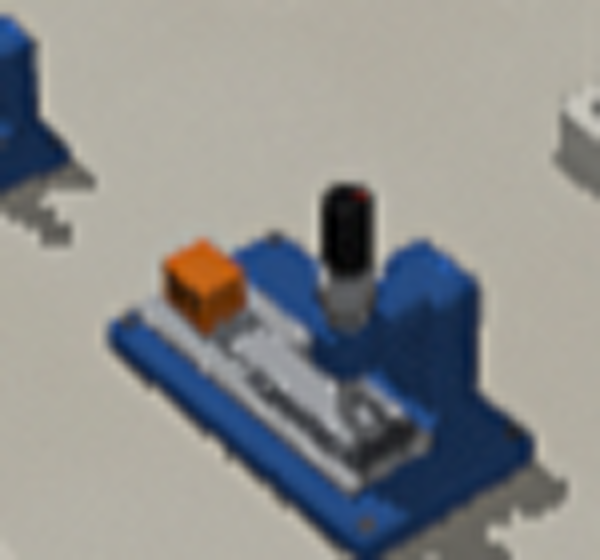

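The knob top dropped from about row 177 to 184, and its red mark moved from (342,185) to (360,195). The standard hasn't moved (grip at (205,285)), and the gripper is clear. Handing in.

```bash
python3 -c "
from bench import finish_job
print(finish_job())"
```

```text
the job is handed in; nothing more can be done
None
```

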